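# Hang the blue slide rack on the draining tree

## Task

Turn the draining tree by its top knob or its branches until one of its two free branches points straight out over the yellow drip tray, then lift the blue slide rack out of its rinse dish and hang it by its handle on that branch, so that it ends hanging free above the tray. Leave the orange rack in its dish and everything else standing where it is.

Things in the scene. Friction and masses are not known exactly. Their poses are not given: they have to be found in the camera images.
- stand: foot of the draining tree, fixed to the bench: dark steel disc, 110 mm diameter, 20 tall, with a 24 mm column carrying the rotor. Origin: on the tree's axis at bench level; z up. Its -x axis points to the front, roughly to the robot, along the middle line of the yellow drip tray, which lies 55 to 170 mm in front of the axis and is 130 mm wide, 18 tall.
- rotor (a joint): rotor angle (rad), counter-clockwise from above; turns both ways (stops only at +-6.3), dry friction 0.12 N m, stays where left. At 0 free branch A points straight over the tray, at +-pi free branch B. Four branches at 90 degrees: A and B, opposite, are free; the two between carry a grey and a green rack like the blue one, fixed on, 90 mm out, 91 to 205 mm above the bench.
- branch_a (a point): point on top of free branch A, 90 mm from the tree's axis, 169 mm above the bench: the rack's crossbar should rest here. The branch is a level 8 mm steel rod that ends 135 mm from the axis in an upturned 8 mm tip whose round end is 12 mm above the rod's top. Axes turn with the rotor: z up, -x outwards along branch A.
- branch_b (a point): the same point on free branch B (same rod and tip), 90 mm from the axis; axes are those of branch_a, so +x points outwards along branch B.
- knob (a point): middle of the black bar knob on top of the rotor, on its axis, 206 mm above the bench. Bar 46 mm along x, 14 thick along y (axes turn with the rotor: the bar lies along the free branches), 184 to 220 mm above the bench. Pinch it from above across the 14 mm and turn, or push a branch instead.
- rack_blue: the slide rack to hang: blue, 110 to 220 g, 114 mm tall. Origin: centre of its underside; z up. Slide basket 50 mm along x, 88 along y, 36 tall. On top, in the middle, the grip tab: 26 mm along y, 14 along x, from z = 86 to 114; pinch it from above, best across the 26 mm. Between basket and tab is the handle's opening (see the eye).
- rack_blue_eye (a point): on the blue rack: middle of the underside of the handle's crossbar (44 mm along y, 14 along x, 8 thick, tab on top), 78 mm above the rack's underside; rack axes. Below it the opening looks along x: 42 mm high down to the basket, 68 mm wide at the bottom, narrowing to about 28 at the top between slanted 8 mm bars. The branch goes through it.
- rack_orange: to be left alone: the same rack in orange, standing in the other dish. Origin: centre of the underside; z up.
- dish_blue: open glass dish, 80 mm (x) x 118 (y) x 45 tall, walls and floor 5 mm, 0.6 kg, loose. Origin: centre of the underside. The blue rack stands in it, its handle sticking out of the top.
- dish_orange: open glass dish, 80 mm (x) x 118 (y) x 45 tall, walls and floor 5 mm, 0.6 kg, loose. Origin: centre of the underside. The orange rack stands in it, its handle sticking out of the top.
- medium: bystander: clear bottle with red cap, 62 mm diameter, 150 tall. Origin: centre of the underside.
- reagent: bystander: amber bottle with white cap, 56 mm diameter, 120 tall. Origin: centre of the underside.
- beaker: bystander: empty glass beaker, 68 mm diameter, 80 tall. Origin: centre of the underside.
- well_plate: bystander: clear six-well plate, 86 x 128 x 18 mm. Origin: centre of the underside.
- timer: bystander: white bench timer, 62 x 70 x 22 mm. Origin: centre of the underside.
Mind the look-alikes: they are no part of the job. What is shaped like the dish_blue but green is not meant.

How it is judged:
On the way, in this order (a step that is already met when the one before it is completed fails the run):
1. a free branch is turned to point over the middle of the drip tray (within about 14 degrees) and the tree stands still, the blue rack still unhung (((x of branch_a in the frame of stand below -0.05 m and y of branch_a in the frame of stand between -0.022 and 0.022 m) or (x of branch_b in the frame of stand below -0.05 m and y of branch_b in the frame of stand between -0.022 and 0.022 m)) and velocity of joint rotor between -0.05 and 0.05 rad/s and not (x of rack_blue_eye in the frame of branch_a between -0.05 and 0.05 m and y of rack_blue_eye in the frame of branch_a between -0.015 and 0.015 m and z of rack_blue_eye in the frame of branch_a between -0.008 and 0.008 m) and not (x of rack_blue_eye in the frame of branch_b between -0.05 and 0.05 m and y of rack_blue_eye in the frame of branch_b between -0.015 and 0.015 m and z of rack_blue_eye in the frame of branch_b between -0.008 and 0.008 m)), for 0.2 s.
2. the blue rack hangs on that branch, let go ((((x of branch_a in the frame of stand below -0.05 m and y of branch_a in the frame of stand between -0.022 and 0.022 m) and (x of rack_blue_eye in the frame of branch_a between -0.05 and 0.05 m and y of rack_blue_eye in the frame of branch_a between -0.015 and 0.015 m and z of rack_blue_eye in the frame of branch_a between -0.008 and 0.008 m)) or ((x of branch_b in the frame of stand below -0.05 m and y of branch_b in the frame of stand between -0.022 and 0.022 m) and (x of rack_blue_eye in the frame of branch_b between -0.05 and 0.05 m and y of rack_blue_eye in the frame of branch_b between -0.015 and 0.015 m and z of rack_blue_eye in the frame of branch_b between -0.008 and 0.008 m))) and contact force between rack_blue and stand above 0.4 N and contact force between rack_blue and the fingers below 0.1 N), for 0.2 s.
At the end, for the whole second after the job is handed in: A free branch points over the drip tray's middle line (within 22 mm at 90 mm out); the blue rack hangs on it by its crossbar (eye within 15 mm sideways, 8 mm in height, 50 mm along, of the branch point), upright within 17 degrees, borne by the tree alone, let go; rack and tree at rest (all of step 2 and angle between rack_blue's own z axis and vertical below 0.3 rad and linear speed of rack_blue below 0.03 m/s and velocity of joint rotor between -0.05 and 0.05 rad/s and contact force between rack_blue and dish_blue below 0.1 N and contact force between rack_blue and dish_orange below 0.1 N); the robot touches nothing.
It fails at once if the orange rack is moved more than 25 mm (distance of rack_orange from where it was at the start of the episode above 0.025 m).
It fails at once if a dish is pushed more than 40 mm or tipped over (distance of any of dish_blue, dish_orange from where it was at the start of the episode above 0.04 m or angle between any of dish_blue, dish_orange's own z axis and vertical above 0.5 rad).
It fails at once if a bottle, the beaker, the well plate or the timer is moved more than 30 mm or knocked over (distance of any of medium, reagent, beaker, well_plate, timer from where it was at the start of the episode above 0.03 m).
It also fails if it takes over 58 s, if anything falls off the work surface, if the arm or the gripper's body presses on something with over 40 N, if the wrist force passes 120 N, or if a joint passes its speed limit or range.

## Robot

A 6-joint arm with a two-finger parallel gripper is mounted at the origin on the work surface. World frame = base frame: x ahead of the robot, y to its left, z up, the work surface at z = 0. Lengths are in m, angles in rad, forces in N, time in s.
With the tool pointing down it reaches from about 0.25 to 0.725 m from the base axis. Payload 4 kg.
Tool frame: the origin (TCP) lies on the centre line of the jaws, within the pads' length; the fingertips stand 17 mm ahead of it and the grasp point (between the pads) lies 2 mm behind it; z points along the fingers, y is the line along which they close (so a half turn about z gives the same grasp; the last joint's range is limited). The gripper opens to 85 mm and grips with 20 to 120 N. Pads are 22 mm wide; open, the fingers measure 114 mm over their backs; the gripper's body (76 mm by 85 mm) begins 54 mm behind the grasp point. The pads swing forward as they close: fully open they stand 13 mm farther back than shut.
Start: joints at [-1.211, 0.241, 0.005, 1.335, 0, 1.571], TCP at [0.176, -0.468, 0.248] pointing down, gripper open.
Joint ranges: [-2.72, 2.72], [-1.05, 1.87], [-1.09, 1.28], [-1.99, 2.15], [-1.42, 1.44], [-3.14, 3.14]. Speed limits (rad/s): [2.79, 2.79, 3.14, 3.14, 3.14, 3.14].

## Interface

Orientations are given as a unit quaternion [x, y, z, w].
In Python, from workcell import bot, camera, get_calibration gives the robot as it stands.
- The arm moves only by the tool apply_moves, never from a script. Its argument "steps" is a list of rows, each a list of 3 entries, a list of its own where there are three numbers: the shift along the tool's x, y, z as a fraction of full scale, then the turn, a rotation vector about the tool's x, y, z as a fraction of full scale, then the opening, from 0 (shut) to 1 (fully open). A call has exactly 8 rows; each row shifts and turns the commanded pose from where the row before left it, along the tool's axes as they then stand; what a row does not reach is not made up. Full scale, the value 1, is 20 cm for a shift and pi rad for a turn. A row lasts 1/12 s, in which the tool goes at most 41.7 mm and 7.16 degrees, less where a joint would pass 70% of its speed; a pose out of reach is approached as far as the arm can. A call with a number of a shift or a turn outside -1 to 1 is refused whole. A call with a gripper value outside its range is refused whole. The fingers move at their own pace and stop on an object; the grip force is fixed at half the most. Time passes only in rows, so rows that do not move let the fingers close, or fill a call up. It gives the time, the measured TCP pose, the force, the opening and the grip force at its end, in the units of the state.
- bot.get_obs(): the state, without advancing time (a new reading comes with each control period).
- camera(name): name is "side" or "top" or "wrist"; returns (picture, depth): 420x560x3 uint8, red, green, blue; 420x560 float32, m along the optical axis (not along the pixel's ray), 0 where there is no reading.
- get_calibration(name): a dict with "fov_y" (degrees; the focal length in pixels is half the picture's height over the tangent of half this angle, whatever the lens; pixels are square), "cx", "cy" (the principal point, pixels), "rvec" (rotation vector, rad) and "tvec" (3), from world to camera coordinates, as OpenCV has them. Camera axes: x right, y down, z forward; pixel columns grow to the right and rows downward; lengths in m; the calibration is good to about 2 mm. A picture is of the moment at which its call begins: read the wrist's pose just before it. get_calibration takes no time and is no camera call; for the wrist camera it gives the pose at the moment of the call.
- bot.job_done(): hands the job in; it is judged then, once.
The state is a dict: "clock": time; "joint_pos": joint angles; "joint_vel": joint speeds; "tau": joint torques, N m; "eef_pos": TCP position; "tool_rot": TCP orientation; "ft_force": force on the tool from outside, world axes, zero at the start; "ft_torque": the same for the moment, N m; "grip_width": finger opening in m; "grasp_force": force on a finger pad.
Only numpy, scipy, OpenCV 4.12 (cv2) and the standard library are available. Lean on these libraries where they do the work, as an engineer would, in place of code of your own. Each camera call takes 0.05 s, during which the arm holds its last target. There are 200 camera calls.

## Working session

There is one attempt and no reset: what is moved stays moved. The work goes in short steps, Python scripts to look and compute and a tool call to move; the robot and the scene stay as the last step left them, time stands still between calls to the robot, and variables do not carry over. Pictures are saved under pics/ and viewed, at most 10 in all, crops included, and the job is handed in when it is done.

Besides the shell and the picture viewer there is one more tool, called after "Request:" as name(argument=value, ...), one argument or row to a line, values as JSON. apply_moves: Moves the arm, as the interface text tells. Its arguments: {"type":"object","properties":{"steps":{"type":"array"}},"required":["steps"]}

```bash
mkdir -p pics
cat > h.py <<'E'
import numpy as np, cv2
from workcell import bot, camera, get_calibration
from scipy.spatial.transform import Rotation as R
def grab(name,fn=None):
    c=get_calibration(name); im,d=camera(name)
    if fn: cv2.imwrite('pics/'+fn,im[:,:,::-1])
    return im,d,c
def pts(d,c):
    h,w=d.shape; f=h/2/np.tan(np.radians(c['fov_y'])/2)
    u,v=np.meshgrid(np.arange(w),np.arange(h))
    P=np.stack([(u-c['cx'])/f*d,(v-c['cy'])/f*d,d],-1)
    Rm=R.from_rotvec(np.ravel(c['rvec'])).as_matrix()
    return (P-np.ravel(c['tvec']))@Rm
E
python3 - <<'E'
from h import *
o=bot.get_obs(); print(o['clock'],o['eef_pos'],o['tool_rot'],o['grip_width'])
for n in ('top','side'):
    im,d,c=grab(n,n+'0.png'); print(n,c); np.savez(n+'0.npz',im=im,p=pts(d,c),d=d)
E
```

```text
0.0 [ 0.17581322 -0.46741744  0.24738608] [ 9.83865054e-01  1.78908836e-01 -1.97306068e-04 -1.06994465e-03] 0.08512657177177807
top {'fov_y': 57.79996349379571, 'cx': 283.35057351277055, 'cy': 211.15309354625646, 'rvec': array([ 2.14090036, -2.19027067,  0.12929669]), 'tvec': array([0.02474091, 0.57276622, 1.33146977])}
side {'fov_y': 42.38656820705288, 'cx': 284.6725112663144, 'cy': 213.58321388356828, 'rvec': array([ 1.02878488, -2.41671132,  1.06181478]), 'tvec': array([0.42300778, 0.36064612, 1.49523074])}
```

View pics/top0.png

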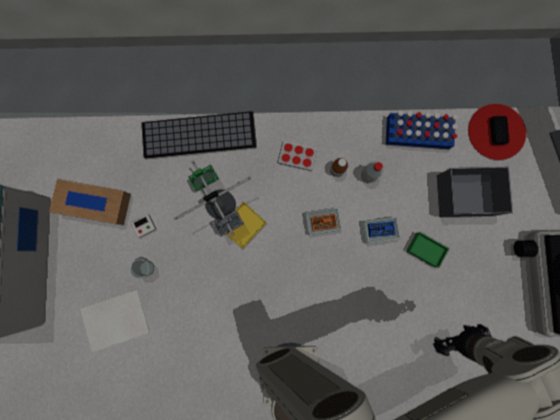

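View pics/side0.png

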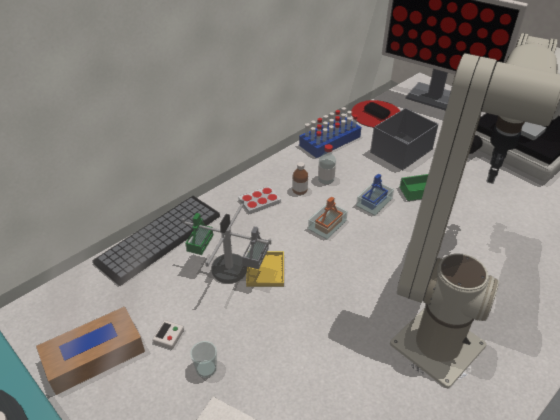

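The top view shows the tree at about (220,205), the tray at (244,226), and free-branch tips at (250,178) and (177,218). The blue rack is at (381,230) and the orange one at (322,222). The grey rack hangs near the tray side. Next I'll measure these.

Run:
```python
from h import *
z=np.load('top0.npz'); im=z['im'];p=z['p']
hsv=cv2.cvtColor(im,cv2.COLOR_RGB2HSV)
H,S,V=hsv[...,0],hsv[...,1],hsv[...,2]
def rep(n,m,box,zmin=None,zmax=None):
    b=np.zeros_like(m); b[box[1]:box[3],box[0]:box[2]]=1; m=m&b&(p[...,2]>(zmin or -.01))&(p[...,2]<(zmax or 1))
    q=p[m]
    if len(q)<3: print(n,len(q)); return
    r=cv2.minAreaRect((q[:,:2]*1000).astype(np.float32))
    print(n,len(q),'mean',q.mean(0).round(3),'rect',np.round(r[0],1),np.round(r[1],1),round(r[2],1),'z',np.percentile(q[:,2],[2,50,98]).round(3))
T=np.ones_like(S,bool)
rep('tray',(H>18)&(H<35)&(S>120),(215,195,275,255),zmax=.04)
rep('blue all',(H>100)&(H<125)&(S>110),(362,215,400,245))
rep('blue tab',(H>100)&(H<125)&(S>90),(355,205,405,250),.095)
rep('bluedish',T,(350,205,410,255),.03,.055)
rep('blue cross',T,(350,205,410,255),.065,.1)
rep('orange tab',T,(300,200,345,240),.095)
rep('orangedish',T,(300,200,345,240),.03,.055)
rep('knob',T,(195,180,245,230),.208,.235)
rep('branches+rack',T,(165,160,262,245),.155,.2)
rep('tipA',T,(235,170,262,195),.14,.2)
rep('tipB',T,(165,205,192,228),.14,.2)
rep('grey',T,(205,205,250,245),.19,.212)
rep('green',(H>40)&(H<85)&(S>60),(180,155,225,200),.19,.23)
rep('greenall',(H>40)&(H<85)&(S>60),(180,155,225,200),.05,.23)
rep('foot',V<90,(195,180,245,230),.01,.03)
cv2.imwrite('pics/crop1.png',np.hstack([cv2.resize(im[160:250,165:275,::-1],None,fx=3.6,fy=3.6,interpolation=2),cv2.resize(im[160:250,295:405,::-1],None,fx=3.6,fy=3.6,interpolation=2)]))
```

```text
tray 786 mean [0.528 0.147 0.004] rect [529.4 160. ] [112.9 126.4] 46.1 z [-0.003  0.003  0.019]
blue all 346 mean [ 0.501 -0.334  0.04 ] rect [ 503.2 -339.8] [51.  93.6] 3.7 z [0.004 0.035 0.12 ]
blue tab 39 mean [ 0.5   -0.336  0.115] rect [ 499.4 -337.8] [27.  12.6] 87.8 z [0.098 0.116 0.122]
bluedish 357 mean [ 0.499 -0.337  0.04 ] rect [ 475.7 -351.9] [127.1 143.4] 6.6 z [0.031 0.041 0.048]
blue cross 32 mean [ 0.499 -0.321  0.084] rect [ 499.9 -337. ] [12.  62.1] 3.3 z [0.065 0.088 0.099]
orange tab 39 mean [ 0.53  -0.132  0.115] rect [ 530.3 -134.1] [13.6 31.3] 6.1 z [0.097 0.117 0.121]
orangedish 325 mean [ 0.532 -0.131  0.041] rect [ 534.2 -130.6] [ 80.1 119.1] 7.7 z [0.032 0.041 0.05 ]
knob 75 mean [0.605 0.24  0.218] rect [606.7 240.4] [15.1 44.8] 27.7 z [0.209 0.218 0.223]
branches+rack 486 mean [0.607 0.24  0.171] rect [605.7 240.1] [195.9 196.5] 73.0 z [0.16  0.168 0.195]
tipA 46 mean [0.657 0.143 0.168] rect [657.6 144.3] [ 8.  58.2] 28.5 z [0.163 0.167 0.181]
tipB 49 mean [0.554 0.337 0.169] rect [555.9 335.3] [ 7.7 58.5] 27.8 z [0.162 0.168 0.181]
grey 41 mean [0.526 0.198 0.203] rect [526.2 198.3] [13.4 25.5] 23.6 z [0.192 0.203 0.206]
green 43 mean [0.685 0.282 0.202] rect [685.7 282.6] [13.2 25.2] 29.4 z [0.192 0.203 0.208]
greenall 306 mean [0.682 0.279 0.141] rect [686.  282.9] [51.1 87.1] 27.6 z [0.097 0.126 0.205]
foot 477 mean [0.601 0.234 0.019] rect [608.7 241.2] [ 99.3 108.1] 27.9 z [0.013 0.019 0.026]
```

View pics/crop1.png

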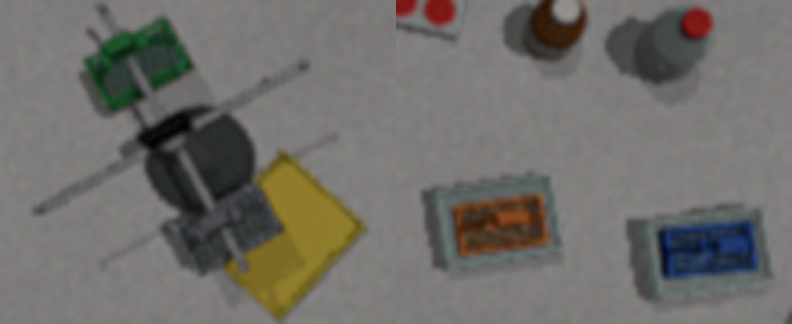

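The crop confirms the layout, with the grey rack's branch between the tray and the column. The measurements agree with the given sizes:

| Item | Measurement |
|---|---|
| Tree axis | (0.606, 0.240) |
| Tray direction | -133.9° |
| Free branch | -62.2°, so it needs 71.7° clockwise |
| Blue tab | (0.500, -0.337), rack yaw about 3.5° |

Now I'll plan the approach to the knob.

```bash
cat >> h.py <<'E'
def plan(targets, smax=.2, tmax=.038):
    """targets: [(x,y,z,yaw_deg of tool y,n_rows)] -> suggested rows in tool axes, tool kept pointing down"""
    o=bot.get_obs(); p=np.array(o['eef_pos']); r=R.from_quat(o['tool_rot'])
    print('at',o['clock'],p.round(4),'yaw',round(np.degrees(np.arctan2(*r.as_matrix()[1::-1,1])),2),'q',np.round(o['joint_pos'],2),'F',np.round(o['ft_force'],1),'w',round(o['grip_width'],4))
    for x,y,z,a,n in targets:
        a=np.radians(a); ty=np.array([np.cos(a),np.sin(a),0]); tz=np.array([0,0,-1.]); g=R.from_matrix(np.stack([np.cross(ty,tz),ty,tz],1))
        t=np.array([x,y,z])
        for k in range(n,0,-1):
            s=r.inv().apply((t-p)/k)/.2; w=(r.inv()*g).as_rotvec()/np.pi/k
            s=np.round(s*min(1,smax/max(1e-9,np.linalg.norm(s))),3); w=np.round(w*min(1,tmax/max(1e-9,np.linalg.norm(w))),4)
            print([s.tolist(),w.tolist()]); p=p+r.apply(s*.2); r=r*R.from_rotvec(w*np.pi)
        print('--',p.round(3))
E
python3 -c "
from h import *
plan([(.606,.240,.285,27.8,24)])"
```

```text
at 0.1 [ 0.1758 -0.4675  0.2475] yaw -69.39 q [-1.21  0.24  0.    1.34 -0.    1.57] F [ 0.2  0.2 -0.6] w 0.0856
[[0.136, -0.106, -0.008], [-0.0, -0.0, -0.0225]]
[[0.143, -0.097, -0.008], [-0.0, -0.0, -0.0225]]
[[0.149, -0.086, -0.008], [-0.0, -0.0, -0.0225]]
[[0.155, -0.075, -0.008], [-0.0, -0.0, -0.0225]]
[[0.16, -0.064, -0.008], [-0.0, -0.0, -0.0225]]
[[0.164, -0.053, -0.008], [-0.0, -0.0, -0.0225]]
[[0.168, -0.041, -0.007], [-0.0, -0.0, -0.0225]]
[[0.17, -0.029, -0.008], [-0.0, -0.0, -0.0225]]
[[0.172, -0.017, -0.007], [-0.0, -0.0, -0.0225]]
[[0.172, -0.005, -0.008], [-0.0, -0.0, -0.0225]]
[[0.172, 0.007, -0.007], [-0.0, -0.0, -0.0225]]
[[0.172, 0.019, -0.008], [-0.0, -0.0, -0.0225]]
[[0.17, 0.031, -0.007], [-0.0, -0.0, -0.0225]]
[[0.167, 0.043, -0.008], [-0.0, -0.0001, -0.0225]]
[[0.164, 0.055, -0.008], [-0.0, -0.0, -0.0225]]
[[0.159, 0.067, -0.007], [-0.0, -0.0001, -0.0225]]
[[0.154, 0.078, -0.008], [-0.0, -0.0001, -0.0225]]
[[0.148, 0.088, -0.008], [-0.0, -0.0, -0.0225]]
[[0.142, 0.098, -0.008], [-0.0, -0.0001, -0.0225]]
[[0.134, 0.108, -0.007], [-0.0, -0.0, -0.0225]]
[[0.126, 0.118, -0.008], [-0.0, -0.0001, -0.0225]]
[[0.118, 0.126, -0.007], [-0.0001, -0.0, -0.0225]]
[[0.109, 0.134, -0.008], [-0.0, -0.0001, -0.0225]]
[[0.098, 0.141, -0.007], [-0.0001, -0.0, -0.0224]]
-- [0.606 0.24  0.285]
```

Request:
apply_moves(
  steps=[
    [[0.135,-0.105,-0.02],[0,0,-0.0225],0.5],
    [[0.145,-0.095,-0.02],[0,0,-0.0225],0.5],
    [[0.15,-0.085,-0.02],[0,0,-0.0225],0.5],
    [[0.155,-0.075,-0.02],[0,0,-0.0225],0.5],
    [[0.16,-0.065,-0.02],[0,0,-0.0225],0.5],
    [[0.165,-0.055,-0.02],[0,0,-0.0225],0.5],
    [[0.17,-0.04,-0.02],[0,0,-0.0225],0.5],
    [[0.17,-0.03,-0.02],[0,0,-0.0225],0.5],
  ],
)

```text
clock: 0.77
eef_pos: [0.3205, -0.2303, 0.2803]
tool_rot: [0.894, 0.448, -0.0, -0.0]
ft_force: [-0.3, -0.7, -0.6]
grip_width: 0.0422
grasp_force: 0.0
```

Request:
apply_moves(
  steps=[
    [[0.17,-0.015,-0.01],[0,0,-0.0225],0.5],
    [[0.17,-0.005,-0.01],[0,0,-0.0225],0.5],
    [[0.17,0.005,0],[0,0,-0.0225],0.5],
    [[0.17,0.02,0],[0,0,-0.0225],0.5],
    [[0.17,0.03,0],[0,0,-0.0225],0.5],
    [[0.165,0.045,0],[0,0,-0.0225],0.5],
    [[0.165,0.055,0],[0,0,-0.0225],0.5],
    [[0.16,0.065,0],[0,0,-0.0225],0.5],
  ],
)

```text
clock: 1.43
eef_pos: [0.4629, 0.0044, 0.284]
tool_rot: [0.734, 0.68, -0.0, -0.0]
ft_force: [0.2, -0.1, 0.5]
grip_width: 0.0427
grasp_force: 0.0
```

```bash
python3 -c "
from h import *
plan([(.606,.240,.285,27.8,8)])"
```

```text
at 1.4333 [0.4629 0.0044 0.284 ] yaw -4.37 q [ 0.01  0.15 -0.01  1.41 -0.    1.66] F [ 0.2 -0.1  0.5] w 0.0427
[[0.154, 0.078, -0.001], [-0.0, 0.0, -0.0223]]
[[0.148, 0.088, -0.001], [-0.0, -0.0, -0.0223]]
[[0.141, 0.099, -0.001], [-0.0, -0.0, -0.0224]]
[[0.134, 0.108, -0.001], [-0.0, -0.0, -0.0223]]
[[0.126, 0.118, -0.0], [-0.0, -0.0, -0.0224]]
[[0.117, 0.126, -0.001], [-0.0001, -0.0, -0.0223]]
[[0.108, 0.134, -0.0], [-0.0, -0.0, -0.0224]]
[[0.099, 0.141, -0.001], [-0.0001, -0.0, -0.0223]]
-- [0.606 0.24  0.285]
```

Request:
apply_moves(
  steps=[
    [[0.155,0.08,0],[0,0,-0.0223],0.5],
    [[0.148,0.088,0],[0,0,-0.0223],0.5],
    [[0.141,0.099,0],[0,0,-0.0223],0.5],
    [[0.134,0.108,0],[0,0,-0.0223],0.5],
    [[0.126,0.118,0],[0,0,-0.0223],0.5],
    [[0.117,0.126,0],[0,0,-0.0223],0.5],
    [[0.108,0.134,0],[0,0,-0.0223],0.5],
    [[0.099,0.141,0],[0,0,-0.0223],0.5],
  ],
)

```text
clock: 2.1
eef_pos: [0.6074, 0.2393, 0.2835]
tool_rot: [0.517, 0.856, -0.001, -0.0]
ft_force: [0.9, -0.1, 0.3]
grip_width: 0.0427
grasp_force: 0.0
```

```bash
python3 -c "
from h import *
plan([(.606,.240,.21,27.8,5)])
im,d,c=grab('wrist','w1.png');p=pts(d,c)
m=(p[...,2]>.21)&(p[...,2]<.23)&(np.hypot(p[...,0]-.606,p[...,1]-.24)<.04)
print(m.sum(),p[m].mean(0), cv2.minAreaRect((p[m][:,:2]*1000).astype(np.float32)))
"
```

```text
at 2.1 [0.6074 0.2393 0.2835] yaw 27.74 q [ 0.38  0.56  0.57  1.58 -0.    1.46] F [ 0.9 -0.1  0.3] w 0.0427
[[0.001, -0.001, 0.074], [-0.0001, -0.0, -0.0001]]
[[0.001, -0.001, 0.073], [-0.0001, -0.0, -0.0001]]
[[0.002, -0.001, 0.074], [-0.0001, -0.0, -0.0001]]
[[0.001, -0.001, 0.073], [-0.0001, -0.0, -0.0]]
[[0.002, -0.0, 0.074], [-0.0, -0.0, -0.0001]]
-- [0.606 0.24  0.21 ]
1649 [0.6053893  0.24202067 0.22049084] ((606.0895385742188, 240.45956420898438), (13.7727632522583, 45.72837448120117), 27.866302490234375)
```

The wrist camera confirms the knob at (0.606, 0.2405), angle 27.9°. I'll descend and pinch.

Request:
apply_moves(
  steps=[
    [[0.002,-0.001,0.074],[0,0,0],0.5],
    [[0.002,-0.001,0.074],[0,0,0],0.5],
    [[0.002,-0.001,0.074],[0,0,0],0.5],
    [[0,0,0.074],[0,0,0],0.5],
    [[0,0,0.07],[0,0,0],0.5],
    [[0,0,0],[0,0,0],0.1],
    [[0,0,0],[0,0,0],0],
    [[0,0,0],[0,0,0],0],
  ],
)

```text
clock: 2.82
eef_pos: [0.6071, 0.2391, 0.2109]
tool_rot: [0.519, 0.855, 0.001, 0.0]
ft_force: [6.5, 3.6, -10.9]
grip_width: 0.0131
grasp_force: 60.2
```

Request:
apply_moves(
  steps=[
    [[0,0,0],[0,0,0],0],
    [[0,0,0],[0,0,0.02],0],
    [[0,0,0],[0,0,0.03],0],
    [[0,0,0],[0,0,0.03],0],
    [[0,0,0],[0,0,0.03],0],
    [[0,0,0],[0,0,0.03],0],
    [[0,0,0],[0,0,0.03],0],
    [[0,0,0],[0,0,0.03],0],
  ],
)

```text
clock: 3.48
eef_pos: [0.6063, 0.239, 0.2109]
tool_rot: [0.759, 0.651, 0.0, -0.0]
ft_force: [1.5, 0.3, -5.9]
grip_width: 0.0127
grasp_force: 60.9
```

```bash
python3 -c "
from h import *
plan([(.606,.2405,.21,27.8-71.7,8)])"
```

```text
at 3.4833 [0.6063 0.239  0.2109] yaw -8.71 q [0.38 0.57 0.4  1.4  0.   2.1 ] F [ 1.5  0.3 -5.9] w 0.0127
[[0.001, -0.0, 0.001], [-0.0, -0.0, 0.0244]]
[[0.001, -0.0, 0.0], [-0.0, -0.0, 0.0244]]
[[0.001, -0.001, 0.001], [-0.0, -0.0, 0.0244]]
[[0.001, -0.001, 0.0], [-0.0, -0.0, 0.0245]]
[[0.001, -0.0, 0.001], [-0.0, -0.0, 0.0244]]
[[0.0, -0.001, 0.0], [-0.0001, -0.0001, 0.0245]]
[[0.001, -0.0, 0.001], [-0.0, -0.0, 0.0244]]
[[0.0, -0.001, 0.0], [-0.0, -0.0001, 0.0245]]
-- [0.606 0.24  0.21 ]
```

Request:
apply_moves(
  steps=[
    [[0,0,0],[0,0,0.028],0],
    [[0,0,0],[0,0,0.028],0],
    [[0,0,0],[0,0,0.028],0],
    [[0,0,0],[0,0,0.028],0],
    [[0,0,0],[0,0,0.028],0],
    [[0,0,0],[0,0,0.028],0],
    [[0,0,0],[0,0,0.027],0],
    [[0,0,0],[0,0,0],0],
  ],
)

```text
clock: 4.15
eef_pos: [0.6055, 0.2394, 0.2108]
tool_rot: [0.919, 0.394, -0.0, -0.001]
ft_force: [-1.4, 3.3, -5.2]
grip_width: 0.0132
grasp_force: 61.0
```

Request:
apply_moves(
  steps=[
    [[0,0,0],[0,0,0],0],
    [[0,0,0],[0,0,0],0.5],
    [[0,0,0],[0,0,0],0.5],
    [[0,0,0],[0,0,0],0.5],
    [[0,0,0],[0,0,0],0.5],
    [[0,0,-0.12],[0,0,0],0.5],
    [[0,0,-0.15],[0,0,0],0.5],
    [[0,0,-0.15],[0,0,0],0.5],
  ],
)

```text
clock: 4.82
eef_pos: [0.6056, 0.238, 0.2959]
tool_rot: [0.919, 0.394, -0.001, 0.0]
ft_force: [0.9, 1.8, 1.0]
grip_width: 0.0428
grasp_force: 0.0
```

```bash
python3 -c "
from h import *
plan([(.499,-.338,.25,-86.5,24)])
im,d,c=grab('top');p=pts(d,c)
m=(p[...,2]>.155)&(p[...,2]<.19)
def reg(cx,cy,r): return m&(np.hypot(p[...,0]-cx,p[...,1]-cy)<r)
for cx,cy in ((.53,.16),(.68,.32)):
    q=p[reg(cx,cy,.05)]; print(len(q), q.mean(0) if len(q) else 0, cv2.minAreaRect((q[:,:2]*1000).astype(np.float32)) if len(q)>3 else 0)
im,d,c=grab('side','s2.png')
"
```

```text
at 4.8167 [0.6056 0.238  0.2959] yaw -43.57 q [ 0.37  0.56  0.6   1.61 -0.    2.71] F [0.9 1.8 1. ] w 0.0428
[[-0.102, 0.067, 0.01], [0.0, 0.0, 0.0099]]
[[-0.1, 0.07, 0.01], [0.0, 0.0, 0.0099]]
[[-0.098, 0.073, 0.01], [0.0, 0.0, 0.0099]]
[[-0.096, 0.076, 0.01], [0.0, 0.0, 0.0099]]
[[-0.093, 0.079, 0.01], [0.0, 0.0, 0.0099]]
[[-0.091, 0.082, 0.01], [0.0, 0.0, 0.0099]]
[[-0.088, 0.084, 0.01], [0.0, 0.0, 0.0099]]
[[-0.085, 0.087, 0.01], [0.0, 0.0, 0.01]]
[[-0.083, 0.09, 0.01], [0.0, 0.0, 0.0099]]
[[-0.08, 0.092, 0.01], [0.0, 0.0, 0.01]]
[[-0.077, 0.095, 0.009], [0.0, 0.0, 0.0099]]
[[-0.074, 0.097, 0.01], [0.0, 0.0, 0.01]]
[[-0.071, 0.099, 0.009], [0.0, 0.0, 0.0099]]
[[-0.068, 0.101, 0.01], [0.0, 0.0, 0.01]]
[[-0.064, 0.104, 0.009], [0.0, 0.0, 0.0099]]
[[-0.061, 0.106, 0.01], [0.0, 0.0, 0.01]]
[[-0.058, 0.107, 0.009], [0.0, 0.0, 0.0099]]
[[-0.055, 0.109, 0.01], [0.0, 0.0001, 0.01]]
[[-0.051, 0.111, 0.009], [0.0, 0.0, 0.0099]]
[[-0.047, 0.112, 0.01], [0.0, 0.0001, 0.01]]
[[-0.044, 0.114, 0.009], [0.0001, 0.0, 0.0099]]
[[-0.041, 0.115, 0.009], [0.0, 0.0001, 0.01]]
[[-0.037, 0.116, 0.01], [0.0001, 0.0, 0.0099]]
[[-0.033, 0.118, 0.009], [0.0, 0.0001, 0.01]]
-- [ 0.499 -0.338  0.25 ]
59 [0.53799745 0.16842793 0.16827323] ((537.3826904296875, 167.94918823242188), (77.72549438476562, 7.777973651885986), 46.62854766845703)
0 0 0
```

View pics/s2.png

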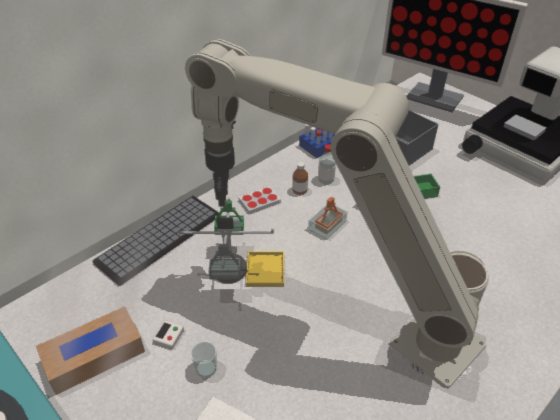

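The side view shows the free branch (tip at about (272,232)) pointing out over the tray. The branch line measures 46.6° and passes through (0.537, 0.168), which is on target. Next I'll go to the blue rack.

Request:
apply_moves(
  steps=[
    [[-0.15,0.1,0],[0,0,0.015],0.6],
    [[-0.145,0.11,0],[0,0,0.015],0.6],
    [[-0.14,0.115,0],[0,0,0.015],0.6],
    [[-0.135,0.12,0.01],[0,0,0.015],0.6],
    [[-0.13,0.13,0.01],[0,0,0.015],0.6],
    [[-0.125,0.135,0.01],[0,0,0.015],0.6],
    [[-0.12,0.14,0.02],[0,0,0.015],0.6],
    [[-0.11,0.145,0.02],[0,0,0.015],0.6],
  ],
)

```text
clock: 5.58
eef_pos: [0.5561, -0.0509, 0.2815]
tool_rot: [0.977, 0.214, 0.001, 0.0]
ft_force: [0.5, -1.5, 0.3]
grip_width: 0.0511
grasp_force: 0.0
```

```bash
python3 -c "
from h import *
plan([(.499,-.338,.24,-86.5,8)])"
```

```text
at 5.5833 [ 0.5561 -0.0509  0.2815] yaw -65.3 q [-0.09  0.35  0.24  1.46 -0.    2.62] F [ 0.5 -1.5  0.3] w 0.0511
[[-0.107, 0.148, 0.026], [0.0, -0.0, 0.0147]]
[[-0.101, 0.153, 0.026], [0.0, -0.0001, 0.0147]]
[[-0.093, 0.157, 0.026], [0.0, -0.0001, 0.0147]]
[[-0.086, 0.162, 0.026], [0.0001, -0.0, 0.0147]]
[[-0.078, 0.165, 0.026], [0.0, -0.0001, 0.0147]]
[[-0.071, 0.169, 0.026], [0.0001, -0.0, 0.0148]]
[[-0.063, 0.172, 0.026], [0.0, -0.0001, 0.0147]]
[[-0.055, 0.175, 0.026], [0.0001, -0.0, 0.0148]]
-- [ 0.499 -0.338  0.24 ]
```

Request:
apply_moves(
  steps=[
    [[-0.107,0.148,0.02],[0,0,0.0147],0.6],
    [[-0.1,0.153,0.02],[0,0,0.0147],0.6],
    [[-0.093,0.157,0.025],[0,0,0.0147],0.6],
    [[-0.086,0.162,0.025],[0,0,0.0147],0.6],
    [[-0.078,0.165,0.025],[0,0,0.0147],0.6],
    [[-0.07,0.169,0.025],[0,0,0.0147],0.6],
    [[-0.063,0.172,0.025],[0,0,0.0147],0.6],
    [[-0.055,0.175,0.025],[0,0,0.0147],0.6],
  ],
)

```text
clock: 6.25
eef_pos: [0.4998, -0.3381, 0.2432]
tool_rot: [1.0, 0.031, 0.0, 0.0]
ft_force: [-0.0, 0.3, -0.6]
grip_width: 0.0515
grasp_force: 0.0
```

```bash
python3 -c "
from h import *
im,d,c=grab('wrist','w3.png');p=pts(d,c)
for a,b in ((.1,.13),(.035,.055)):
  m=(p[...,2]>a)&(p[...,2]<b)&(np.hypot(p[...,0]-.5,p[...,1]+.338)<.09)
  print(m.sum(),p[m].mean(0), cv2.minAreaRect((p[m][:,:2]*1000).astype(np.float32)))
plan([(.4995,-.338,.112,-86.5,6)])
"
```

```text
727 [ 0.50232533 -0.33874376  0.11760202] ((500.6877136230469, -338.8754577636719), (14.33830451965332, 25.651905059814453), 3.487739324569702)
4109 [ 0.5003057  -0.33834269  0.04269062] ((497.19317626953125, -338.27484130859375), (80.24103546142578, 117.99598693847656), 6.928205490112305)
at 6.3 [ 0.4975 -0.3447  0.2415] yaw -86.96 q [-0.6   0.46  0.3   1.41 -0.01  2.49] F [ 1.  -4.  -0.9] w 0.0512
[[0.002, -0.006, 0.108], [0.0003, 0.0001, -0.0004]]
[[0.002, -0.006, 0.108], [0.0002, 0.0001, -0.0004]]
[[0.002, -0.006, 0.108], [0.0003, 0.0001, -0.0004]]
[[0.002, -0.006, 0.108], [0.0002, 0.0001, -0.0005]]
[[0.002, -0.005, 0.108], [0.0003, 0.0002, -0.0004]]
[[0.003, -0.006, 0.107], [0.0002, 0.0001, -0.0005]]
-- [ 0.5   -0.338  0.112]
```

View pics/w3.png

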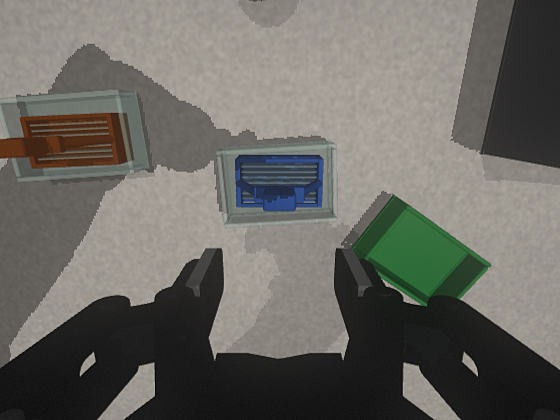

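The wrist view shows the blue tab at about (279,200), centred between the open fingers. It measures (0.5005, -0.3385) at yaw 3.5°. I'll descend partway and re-check.

Request:
apply_moves(
  steps=[
    [[0,-0.006,0.1],[0,0,0],0.6],
    [[0,-0.006,0.1],[0,0,0],0.6],
    [[0,-0.006,0.1],[0,0,0],0.6],
    [[0,0,0.08],[0,0,0],0.6],
    [[0,0,0.05],[0,0,0],0.6],
    [[0,0,0],[0,0,0],0.6],
    [[0,0,0],[0,0,0],0.6],
    [[0,0,0],[0,0,0],0.6],
  ],
)

```text
clock: 6.97
eef_pos: [0.501, -0.3329, 0.1584]
tool_rot: [0.999, 0.032, 0.001, 0.001]
ft_force: [0.3, 0.8, 0.6]
grip_width: 0.0513
grasp_force: 0.0
```

```bash
python3 -c "
from h import *
plan([(.500,-.3385,.111,-86.5,4)])
"
```

```text
at 6.9667 [ 0.501  -0.3329  0.1584] yaw -86.33 q [-0.59  0.49  0.13  1.21 -0.    2.49] F [0.3 0.8 0.6] w 0.0513
[[-0.002, 0.007, 0.059], [0.0001, -0.0001, 0.0002]]
[[-0.002, 0.007, 0.059], [0.0001, -0.0002, 0.0003]]
[[-0.002, 0.007, 0.06], [0.0001, -0.0001, 0.0002]]
[[-0.001, 0.006, 0.059], [0.0002, -0.0002, 0.0003]]
-- [ 0.5   -0.338  0.111]
```

Request:
apply_moves(
  steps=[
    [[-0.002,0.013,0.04],[0,0,0],0.6],
    [[-0.002,0.013,0.05],[0,0,0],0.6],
    [[0,0,0.05],[0,0,0],0.6],
    [[0,0,0.05],[0,0,0],0.6],
    [[0,0,0.045],[0,0,0],0.6],
    [[0,0,0],[0,0,0],0.6],
    [[0,0,0],[0,0,0],0.2],
    [[0,0,0],[0,0,0],0],
  ],
)

```text
clock: 7.63
eef_pos: [0.5, -0.3378, 0.1101]
tool_rot: [0.999, 0.032, 0.0, 0.0]
ft_force: [-0.6, -0.5, -0.1]
grip_width: 0.0281
grasp_force: 0.0
```

Request:
apply_moves(
  steps=[
    [[0,0,0],[0,0,0],0],
    [[0,0,0],[0,0,0],0],
    [[0,0,0],[0,0,0],0],
    [[0,0,0],[0,0,0],0],
    [[0,0,-0.02],[0,0,0],0],
    [[0,0,-0.04],[0,0,0],0],
    [[0,0,-0.06],[0,0,0],0],
    [[0,0,-0.08],[0,0,0],0],
  ],
)

```text
clock: 8.3
eef_pos: [0.4992, -0.3373, 0.15]
tool_rot: [0.999, 0.032, -0.001, -0.001]
ft_force: [0.5, 0.3, -2.4]
grip_width: 0.0247
grasp_force: 59.9
```

Request:
apply_moves(
  steps=[
    [[0,0,-0.1],[0,0,0],0],
    [[0,0,-0.12],[0,0,0],0],
    [[0,0,-0.12],[0,0,0],0],
    [[0,0,-0.12],[0,0,0],0],
    [[0,0,-0.1],[0,0,0],0],
    [[0,0,-0.05],[0,0,0],0],
    [[0,0,0],[0,0,0],0],
    [[0,0,0],[0,0,0],0],
  ],
)

```text
clock: 8.97
eef_pos: [0.4999, -0.3378, 0.2723]
tool_rot: [0.999, 0.032, 0.0, 0.0]
ft_force: [0.3, 0.4, -2.3]
grip_width: 0.0247
grasp_force: 60.0
```

```bash
python3 -c "
from h import *
plan([(.468,.095,.28,-43.5,24)])
im,d,c=grab('wrist','w4.png')
"
```

```text
at 8.9667 [ 0.4999 -0.3378  0.2723] yaw -86.34 q [-0.59  0.45  0.36  1.48  0.    2.48] F [ 0.3  0.4 -2.3] w 0.0247
[[-0.001, -0.09, -0.002], [0.0, -0.0, -0.0099]]
[[0.002, -0.09, -0.002], [0.0, -0.0, -0.0099]]
[[0.005, -0.09, -0.002], [0.0, -0.0, -0.0099]]
[[0.008, -0.09, -0.002], [0.0, -0.0, -0.0099]]
[[0.01, -0.09, -0.002], [0.0, -0.0, -0.0099]]
[[0.013, -0.09, -0.002], [0.0, -0.0, -0.0099]]
[[0.016, -0.089, -0.002], [0.0, -0.0, -0.0099]]
[[0.019, -0.088, -0.002], [0.0, -0.0, -0.0099]]
[[0.021, -0.088, -0.001], [0.0, -0.0, -0.0099]]
[[0.024, -0.087, -0.002], [0.0, -0.0, -0.0099]]
[[0.027, -0.086, -0.001], [0.0, -0.0, -0.0099]]
[[0.029, -0.086, -0.002], [0.0, -0.0, -0.0099]]
[[0.032, -0.085, -0.001], [0.0, -0.0, -0.0099]]
[[0.035, -0.083, -0.002], [0.0, -0.0, -0.0099]]
[[0.037, -0.082, -0.001], [0.0, -0.0, -0.0099]]
[[0.04, -0.081, -0.002], [0.0, -0.0, -0.0099]]
[[0.042, -0.08, -0.001], [0.0, -0.0, -0.01]]
[[0.045, -0.079, -0.002], [0.0, -0.0, -0.0099]]
[[0.047, -0.077, -0.001], [0.0, -0.0, -0.01]]
[[0.05, -0.076, -0.002], [0.0, -0.0, -0.0099]]
[[0.052, -0.074, -0.001], [0.0001, -0.0, -0.01]]
[[0.055, -0.072, -0.002], [0.0, -0.0, -0.0099]]
[[0.057, -0.071, -0.001], [0.0001, -0.0, -0.01]]
[[0.059, -0.068, -0.002], [0.0, -0.0001, -0.0099]]
-- [0.468 0.095 0.28 ]
```

View pics/w4.png

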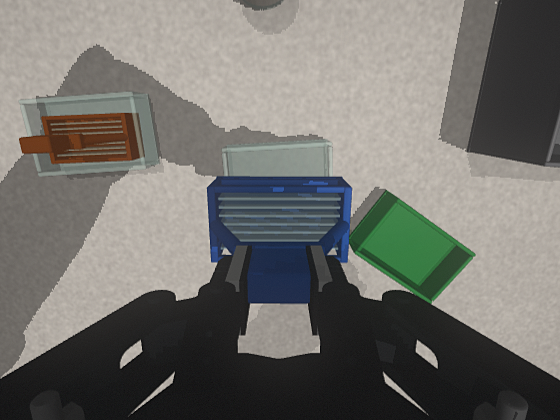

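The blue rack is held squarely between the fingers (tab at about (279,278)), and its dish is empty and undisturbed. Next is the carry to the standoff point.

Request:
apply_moves(
  steps=[
    [[0,-0.09,0],[0,0,-0.01],0],
    [[0.002,-0.13,0],[0,0,-0.015],0],
    [[0.006,-0.14,0],[0,0,-0.015],0],
    [[0.01,-0.14,0],[0,0,-0.015],0],
    [[0.015,-0.14,0],[0,0,-0.015],0],
    [[0.02,-0.14,0],[0,0,-0.015],0],
    [[0.025,-0.14,0],[0,0,-0.015],0],
    [[0.03,-0.14,0],[0,0,-0.015],0],
  ],
)

```text
clock: 9.68
eef_pos: [0.4724, -0.1243, 0.27]
tool_rot: [0.977, 0.212, -0.002, -0.001]
ft_force: [0.4, 0.6, -1.6]
grip_width: 0.025
grasp_force: 60.0
```

```bash
python3 -c "
from h import *
plan([(.468,.095,.27,-43.5,8)])
"
```

```text
at 9.6833 [ 0.4724 -0.1243  0.27  ] yaw -65.52 q [-0.26  0.21  0.02  1.39  0.    2.46] F [ 0.4  0.6 -1.6] w 0.025
[[0.054, -0.126, 0.0], [-0.0001, 0.0001, -0.0153]]
[[0.06, -0.123, 0.0], [-0.0001, 0.0001, -0.0153]]
[[0.066, -0.12, 0.0], [-0.0001, 0.0001, -0.0153]]
[[0.072, -0.117, 0.0], [-0.0001, 0.0001, -0.0153]]
[[0.078, -0.113, 0.0], [-0.0001, 0.0001, -0.0153]]
[[0.083, -0.109, 0.0], [-0.0002, 0.0001, -0.0153]]
[[0.088, -0.105, 0.0], [-0.0001, 0.0001, -0.0153]]
[[0.092, -0.102, 0.001], [-0.0002, 0.0001, -0.0153]]
-- [0.468 0.095 0.27 ]
```

Request:
apply_moves(
  steps=[
    [[0.054,-0.126,0],[0,0,-0.0153],0],
    [[0.06,-0.123,0],[0,0,-0.0153],0],
    [[0.066,-0.12,0],[0,0,-0.0153],0],
    [[0.072,-0.117,0],[0,0,-0.0153],0],
    [[0.078,-0.113,0],[0,0,-0.0153],0],
    [[0.083,-0.109,0],[0,0,-0.0153],0],
    [[0.088,-0.105,0],[0,0,-0.0153],0],
    [[0.09,-0.1,0],[0,0,-0.0153],0],
  ],
)

```text
clock: 10.35
eef_pos: [0.4684, 0.0941, 0.2702]
tool_rot: [0.919, 0.395, -0.002, -0.0]
ft_force: [0.7, -0.3, -2.1]
grip_width: 0.0246
grasp_force: 60.0
```

Request:
apply_moves(
  steps=[
    [[0,0,0.06],[0,0,0],0],
    [[0,0,0.06],[0,0,0],0],
    [[0,0,0.06],[0,0,0],0],
    [[0,0,0.06],[0,0,0],0],
    [[0,0,0],[0,0,0],0],
    [[0,0,0],[0,0,0],0],
    [[0,0,0],[0,0,0],0],
    [[0,0,0],[0,0,0],0],
  ],
)

```text
clock: 11.02
eef_pos: [0.47, 0.0929, 0.2245]
tool_rot: [0.919, 0.394, 0.0, 0.0]
ft_force: [-0.4, -0.3, -2.1]
grip_width: 0.0249
grasp_force: 59.9
```

Run:
```python
from h import *
plan([(.544,.175,.2195,-43.5,12)])
im,d,c=grab('top');p=pts(d,c)
hsv=cv2.cvtColor(im,cv2.COLOR_RGB2HSV)
m=(p[...,2]>.155)&(p[...,2]<.19)&(np.hypot(p[...,0]-.53,p[...,1]-.16)<.06)&(hsv[...,1]<70)
q=p[m]; print('branch',len(q),q.mean(0),cv2.minAreaRect((q[:,:2]*1000).astype(np.float32)))
m=(hsv[...,0]>100)&(hsv[...,0]<125)&(hsv[...,1]>110)&(np.hypot(p[...,0]-.468,p[...,1]-.095)<.08)
q=p[m]; print('blue',len(q),q.mean(0),cv2.minAreaRect((q[:,:2]*1000).astype(np.float32)) if len(q)>3 else 0)
im,d,c=grab('side','s5.png'); cv2.imwrite('pics/s5c.png',cv2.resize(im[150:320,160:400,::-1],None,fx=3,fy=3,interpolation=2))
```

```text
at 11.0167 [0.47   0.0929 0.2245] yaw -43.62 q [ 0.2   0.21 -0.1   1.26  0.    2.53] F [-0.4 -0.3 -2.1] w 0.0249
[[0.046, -0.001, 0.002], [0.0, -0.0, -0.0001]]
[[0.046, -0.001, 0.002], [0.0, -0.0, -0.0001]]
[[0.046, -0.001, 0.002], [0.0, -0.0, -0.0]]
[[0.046, -0.001, 0.002], [0.0, -0.0, -0.0001]]
[[0.046, -0.001, 0.002], [0.0, -0.0, -0.0]]
[[0.046, -0.001, 0.002], [0.0, -0.0, -0.0001]]
[[0.046, -0.001, 0.002], [0.0, -0.0, -0.0]]
[[0.046, -0.002, 0.002], [0.0, -0.0, -0.0001]]
[[0.046, -0.001, 0.002], [0.0, -0.0, -0.0]]
[[0.046, -0.002, 0.002], [0.0, -0.0001, -0.0001]]
[[0.046, -0.001, 0.003], [0.0001, -0.0, -0.0]]
[[0.046, -0.002, 0.002], [0.0, -0.0001, -0.0001]]
-- [0.544 0.175 0.22 ]
branch 11 [0.56571363 0.19700689 0.16752227] ((563.9502563476562, 195.8406219482422), (19.56755828857422, 4.570189476013184), 44.29711151123047)
blue 9 [0.4865031  0.05413656 0.14635362] ((486.3609924316406, 53.460941314697266), (13.103917121887207, 6.375282287597656), 19.004934310913086)
```

View pics/s5c.png

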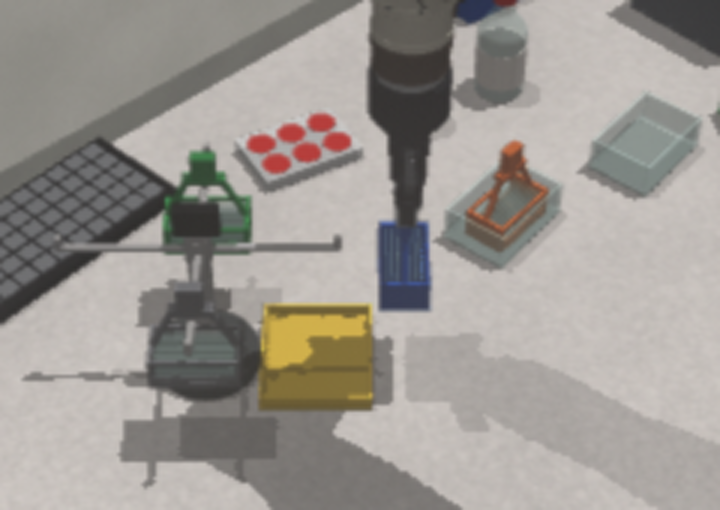

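The branch tip (338,240 in the crop) is in line with the held rack, whose handle opening faces it. I'll slide the rack onto the branch.

Request:
apply_moves(
  steps=[
    [[0.02,-0.008,0.008],[0,0,0],0],
    [[0.046,-0.008,0.008],[0,0,0],0],
    [[0.05,0,0],[0,0,0],0],
    [[0.05,0,0],[0,0,0],0],
    [[0.05,0,0],[0,0,0],0],
    [[0.05,0,0],[0,0,0],0],
    [[0.05,0,0],[0,0,0],0],
    [[0.03,0,0],[0,0,0],0],
  ],
)

```text
clock: 11.78
eef_pos: [0.5163, 0.1465, 0.2207]
tool_rot: [0.919, 0.394, 0.0, -0.0]
ft_force: [0.3, -0.5, -2.4]
grip_width: 0.0249
grasp_force: 60.0
```

Run:
```python
from h import *
plan([(.544,.175,.2195,-43.5,6)])
```

```text
at 11.7833 [0.5163 0.1465 0.2207] yaw -43.56 q [0.28 0.33 0.05 1.29 0.   2.61] F [ 0.3 -0.5 -2.4] w 0.0249
[[0.033, 0.0, 0.001], [-0.0, -0.0, -0.0001]]
[[0.033, 0.0, 0.001], [-0.0, -0.0, -0.0001]]
[[0.033, 0.001, 0.001], [-0.0, -0.0, -0.0]]
[[0.033, 0.0, 0.001], [-0.0, -0.0, -0.0001]]
[[0.033, 0.001, 0.001], [-0.0, -0.0001, -0.0]]
[[0.034, 0.0, 0.001], [-0.0, -0.0, -0.0001]]
-- [0.544 0.175 0.219]
```

Request:
apply_moves(
  steps=[
    [[0.033,0,0],[0,0,0],0],
    [[0.033,0,0],[0,0,0],0],
    [[0.033,0,0],[0,0,0],0],
    [[0.033,0,0],[0,0,0],0],
    [[0.033,0,0],[0,0,0],0],
    [[0.033,0,0],[0,0,0],0],
    [[0,0,0],[0,0,0],0],
    [[0,0,0],[0,0,0],0],
  ],
)

```text
clock: 12.45
eef_pos: [0.5426, 0.1741, 0.2208]
tool_rot: [0.919, 0.394, -0.0, 0.0]
ft_force: [-0.1, 0.7, -2.6]
grip_width: 0.0249
grasp_force: 60.0
```

Request:
apply_moves(
  steps=[
    [[0,0,0.02],[0,0,0],0],
    [[0,0,0.025],[0,0,0],0],
    [[0,0,0.025],[0,0,0],0],
    [[0,0,0.02],[0,0,0],0],
    [[0,0,0.01],[0,0,0],0],
    [[0,0,0.007],[0,0,0],0],
    [[0,0,0.005],[0,0,0],0],
    [[0,0,0],[0,0,0],0],
  ],
)

```text
clock: 13.12
eef_pos: [0.5424, 0.1739, 0.1984]
tool_rot: [0.919, 0.394, -0.0, -0.0]
ft_force: [-0.2, -0.2, -1.9]
grip_width: 0.0249
grasp_force: 60.0
```

Run:
```python
from h import *
plan([(.544,.175,.196,-43.5,1)])
im,d,c=grab('side','s6.png'); cv2.imwrite('pics/s6c.png',cv2.resize(im[150:320,160:400,::-1],None,fx=3,fy=3,interpolation=2))
```

```text
at 13.1167 [0.5424 0.1739 0.1984] yaw -43.61 q [0.31 0.4  0.1  1.27 0.   2.64] F [-0.2 -0.2 -1.9] w 0.0249
[[0.01, 0.002, 0.012], [-0.0, 0.0001, -0.0006]]
-- [0.544 0.175 0.196]
```

View pics/s6c.png

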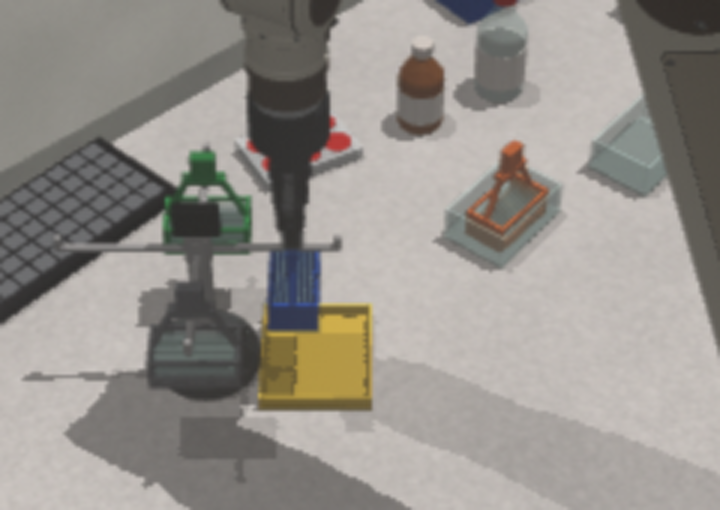

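The branch passes through the handle, with the tip showing outside it at (338,240). There is no contact yet, so I'll ease down until the load transfers.

Request:
apply_moves(
  steps=[
    [[0,0,0.005],[0,0,0],0],
    [[0,0,0],[0,0,0],0],
    [[0,0,0.005],[0,0,0],0],
    [[0,0,0],[0,0,0],0],
    [[0,0,0.002],[0,0,0],0],
    [[0,0,0],[0,0,0],0],
    [[0,0,0],[0,0,0],0],
    [[0,0,0],[0,0,0],0],
  ],
)

```text
clock: 13.83
eef_pos: [0.5425, 0.1739, 0.1962]
tool_rot: [0.919, 0.394, 0.0, 0.0]
ft_force: [-0.2, 0.5, -1.8]
grip_width: 0.0251
grasp_force: 60.0
```

Request:
apply_moves(
  steps=[
    [[0,0,0.005],[0,0,0],0],
    [[0,0,0],[0,0,0],0],
    [[0,0,0.003],[0,0,0],0],
    [[0,0,0],[0,0,0],0],
    [[0,0,0],[0,0,0],0],
    [[0,0,0],[0,0,0],0],
    [[0,0,0],[0,0,0],0],
    [[0,0,0],[0,0,0],0],
  ],
)

```text
clock: 14.5
eef_pos: [0.5426, 0.1739, 0.1959]
tool_rot: [0.919, 0.394, 0.001, 0.0]
ft_force: [-3.2, -1.7, 6.6]
grip_width: 0.0249
grasp_force: 61.2
```

Contact. I'll relieve it slightly, open, and rise.

Request:
apply_moves(
  steps=[
    [[0,0,-0.004],[0,0,0],0],
    [[0,0,0],[0,0,0],0],
    [[0,0,0],[0,0,0],0.35],
    [[0,0,0],[0,0,0],0.45],
    [[0,0,0],[0,0,0],0.55],
    [[0,0,0],[0,0,0],0.6],
    [[0,0,0],[0,0,0],0.6],
    [[0,0,0],[0,0,0],0.6],
  ],
)

```text
clock: 15.17
eef_pos: [0.5424, 0.1739, 0.1951]
tool_rot: [0.919, 0.394, -0.0, -0.0]
ft_force: [-0.9, -0.2, -0.7]
grip_width: 0.0513
grasp_force: 0.0
```

Request:
apply_moves(
  steps=[
    [[0,0,-0.03],[0,0,0],0.6],
    [[0,0,-0.06],[0,0,0],0.6],
    [[0,0,-0.1],[0,0,0],0.6],
    [[0,0,-0.1],[0,0,0],0.6],
    [[0,0,-0.1],[0,0,0],0.6],
    [[0,0,-0.1],[0,0,0],0.6],
    [[0,0,0],[0,0,0],0.6],
    [[0,0,0],[0,0,0],0.6],
  ],
)

```text
clock: 15.83
eef_pos: [0.5432, 0.1742, 0.295]
tool_rot: [0.919, 0.394, 0.002, 0.0]
ft_force: [1.0, 0.2, -0.8]
grip_width: 0.0512
grasp_force: 0.0
```

Run:
```python
from h import *
im,d,c=grab('side','s7.png')
p=pts(d,c); hsv=cv2.cvtColor(im,cv2.COLOR_RGB2HSV)
m=(hsv[...,0]>100)&(hsv[...,0]<125)&(hsv[...,1]>110)&(np.hypot(p[...,0]-.54,p[...,1]-.17)<.09)
q=p[m]; print('blue',len(q),q.mean(0),q.min(0),q.max(0))
w,d,c=grab('wrist');p=pts(d,c)
m=(p[...,2]>.185)&(p[...,2]<.215)&(np.hypot(p[...,0]-.544,p[...,1]-.175)<.04)
if m.sum()>3: print('tab',m.sum(),p[m].mean(0),cv2.minAreaRect((p[m][:,:2]*1000).astype(np.float32)))
cv2.imwrite('pics/f.png',np.hstack([cv2.resize(im[150:320,200:370,::-1],(400,400)),cv2.resize(w[:,:,::-1],(400,300))[:, :] if 0 else cv2.copyMakeBorder(cv2.resize(w[:,:,::-1],(400,300)),0,100,0,0,0)]))
```

```text
blue 95 [0.52812461 0.18722343 0.15031186] [0.49666748 0.14042426 0.09283793] [0.58886742 0.21889196 0.21140612]
tab 967 [0.54441064 0.17589581 0.20306074] ((543.1463623046875, 174.75669860839844), (13.659876823425293, 26.131187438964844), 46.182647705078125)
```

View pics/f.png

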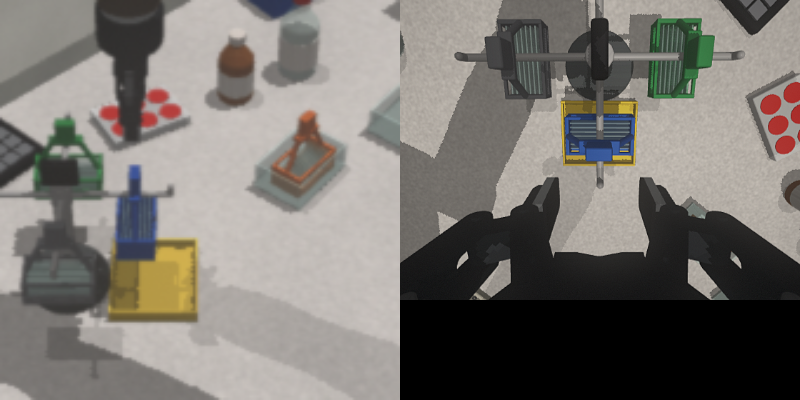

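Both views show the blue rack hanging upright on the branch over the tray. The tab top is at 205 mm, centred at (0.543, 0.175), and the gripper is clear. I'll let it settle briefly, then hand in.

Request:
apply_moves(
  steps=[
    [[0,0,-0.02],[0,0,0],0.6],
    [[0,0,0],[0,0,0],0.6],
    [[0,0,0],[0,0,0],0.6],
    [[0,0,0],[0,0,0],0.6],
    [[0,0,0],[0,0,0],0.6],
    [[0,0,0],[0,0,0],0.6],
    [[0,0,0],[0,0,0],0.6],
    [[0,0,0],[0,0,0],0.6],
  ],
)

```text
clock: 16.6
eef_pos: [0.5424, 0.1739, 0.2972]
tool_rot: [0.919, 0.394, -0.0, -0.0]
ft_force: [-0.2, 0.4, 0.5]
grip_width: 0.0512
grasp_force: 0.0
```

```bash
python3 -c "
from h import *
print(bot.job_done())"
```

```text
the job is handed in; nothing more can be done
None
```

The job is handed in (no verdict was returned): the blue rack hangs let go and upright on the free branch over the yellow drip tray, and I saw nothing else disturbed.

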